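Hold a guide shoe home in a sprung drilling jig

TASK

Get the guide shoe with the straight, full-length rib ready for drilling: pick it up, lay it flat between the two rails of the steel drilling jig, and slide it along the bed against the sprung brass plunger until it is hard up against the two stop pads. The plunger will throw it back out if let go, so finish while still holding the shoe pressed firmly (not rammed) against the stop, and keep it there. Leave the look-alike shoe with the round boss and everything else on the bench where they are.

Things in the scene. Friction and masses are not known exactly. Their poses are not given: they have to be found in the camera images.
- shoe_center (a point): Guide shoe to load: loose aluminium inverted-T block, 0.2-0.4 kg, 48 mm tall. Flange 60 (x) x 44 (y) x 12 mm; on it a straight rib the full 60 mm along x, 34 mm thick in y, from 12 to 48 mm above the underside (end faces flush). Point: block centre, 24 mm above its underside; x along rib, z up. Ends alike: either may face the plunger. Grip across the rib from above.
- roundshoe_center (a point): Look-alike loose aluminium shoe, not to be used: the same 60 x 44 x 12 mm flange but with an upright round boss of 34 mm diameter, 48 mm tall in all. Point: its centre, 24 mm above its underside; x along the 60 mm side, z up. It lies in one of two places on the left of the table, the shoe to load in the other.
- jig: Drilling jig, fixed; dark plate 210 x 92 mm, its top (the bed) 12 mm above the table. Origin: on its underside; x along the channel from open end to stop. Two rails, x -84 to 31 mm, tops 22 mm above the table, inner faces at y = +-25 mm (channel 50 mm wide). Upright block x 38-60, 70 wide, 54 mm high; spring housing behind to x = 98. Shoe home: its centre at x 0, y about 0, z 36 mm here.
- stop: Hard stop: two upright steel pads on the face of the jig's dark block, one each side of the plunger, each 10 mm wide, centred at y = +-12.5 mm, from the bed to 50 mm above the table. Same origin and axes as the jig; the pads' faces lie at x = +30 mm and look to -x.
- stop_face (a point): The point midway between the faces of the two stop pads, 34 mm above the table, at x = +30 mm on the jig's centre line; axes as the jig's.
- plunger_tip (a point): The tip of the brass plunger, an 11 mm round pin on the jig's centre line, 34 mm above the table, pointing to -x of the jig. Free, it stands 16 mm proud of the stop pads.
- plunger (a joint): How far the plunger is pushed in (m): 0 free, fully out; 0.016 when its tip is flush with the stop pads, i.e. the shoe is home. Its spring pushes back with 4 N at the start, rising evenly to 10.4 N at 0.016; any push beyond that is carried by the pads.
- flask: Bystander: upright steel drinking flask, 68 mm diameter, 220 mm tall, right of the jig towards the robot. Origin: centre of its underside.
- cup: Bystander: paper cup, 76 mm diameter at the rim, 90 mm tall, on the far left. Origin: centre of its underside.
- mouse: Bystander: black computer mouse, 100 x 58 x 26 mm, on the far side in the middle. Origin: centre of its underside.
- screwdriver: Bystander: screwdriver with a black handle lying flat, pointing away from the robot, between the jig and the shoes. Origin: under it, part-way along; x along its blade.
- wrench: Bystander: steel wrench lying flat on the right. Origin: under it, part-way along; x along it.
- jar: Bystander: glass jar with a steel cap, 60 mm diameter, 75 mm tall, near left. Origin: centre of its underside.

How it is judged (in metres and radians):
On the way, in this order (a step that is already met when the one before it is completed fails the run):
1. the ribbed shoe lies flat on the bed between the rails (z of shoe_center in the frame of jig between 0.032 and 0.041 m and y of shoe_center in the frame of jig between -0.008 and 0.008 m and angle between shoe_center's own z axis and vertical below 0.1 rad and angle between the x axis of shoe_center and the x axis of jig, either way round below 0.15 rad and x of shoe_center in the frame of jig between -0.085 and 0.006 m), for 0.05 s.
2. the shoe has pushed the plunger in and bears on the stop pads (value of joint plunger above 0.014 m and contact force between shoe and stop above 2 N and z of shoe_center in the frame of jig between 0.032 and 0.041 m and y of shoe_center in the frame of jig between -0.008 and 0.008 m and angle between shoe_center's own z axis and vertical below 0.1 rad and angle between the x axis of shoe_center and the x axis of jig, either way round below 0.15 rad), for 0.3 s.
At the end, for the whole second after the job is handed in: The ribbed shoe lies flat on the bed between the rails (8 mm, 0.15 rad), within 4 mm of fully home, plunger in over 14 mm, bearing on the stop pads with more than 2 N (never over 90 N), at rest and held by the fingers (over 2 N) (all of step 2 and x of shoe_center in the frame of jig between -0.004 and 0.004 m and contact force between the fingers and shoe above 2 N and linear speed of shoe below 0.02 m/s); the arm keeps its last pose, push and grip.
It fails at once if the round-boss shoe is shifted by more than 30 mm (distance of roundshoe_center from where it was at the start of the episode above 0.03 m).
It fails at once if another thing on the bench is shifted by more than 30 mm (distance of any of flask, cup, mouse, screwdriver, wrench, jar from where it was at the start of the episode above 0.03 m).
It fails at once if the shoe is rammed against the stop with more than 90 N (contact force between shoe and stop above 90 N).
It also fails if it takes over 56 s, if anything falls off the work surface, if the arm or the gripper's body presses on something with over 40 N, if the wrist force passes 120 N, or if a joint passes its speed limit or range.

ROBOT

A 6-joint arm with a two-finger parallel gripper is mounted at the origin on the work surface. World frame = base frame: x ahead of the robot, y to its left, z up, the work surface at z = 0. Lengths are in mm, angles in rad, forces in N, time in s.
With the tool pointing down it reaches from about 400 to 925 mm from the base axis. Payload 12.5 kg.
Tool frame: the origin (TCP) lies at the centre of the arm's flange, where the gripper is bolted on; the fingertips stand 190 mm ahead of it and the grasp point (between the pads) lies 171 mm ahead of it; z points along the fingers, y is the line along which they close (so a half turn about z gives the same grasp; the last joint's range is limited). The gripper opens to 95 mm and grips with 3 to 60 N. Pads are 20 mm wide; open, the fingers measure 119 mm over their backs; the gripper's body (75 mm by 180 mm) begins 59 mm behind the grasp point.
Start: joints at [-1.446, 0.491, 1.559, -0, 1.092, -0.106], TCP at [142.993, -608.423, 404.761] pointing down, gripper open.
Joint ranges: [-3.1, 3.1], [-0.84, 2.19], [0.05, 2.79], [-1.13, 4.28], [0.06, 2.93], [-2.69, 2.69]. Speed limits (rad/s): [2.22, 2.22, 2.79, 3.14, 3.14, 3.14].

INTERFACE

Orientations are given as [roll, pitch, yaw] about the fixed x, y, z axes, in that order (R = Rz(yaw) Ry(pitch) Rx(roll)).
In Python, from cell import env, read_camera, search_frame, cut_out gives the robot as it stands. The module is installed in compiled form; this text tells all that it offers.
- The arm moves only by the tool move_arm, never from a script. Its argument "commands" is a list of rows, each a list of 3 entries, a list of its own where there are three numbers: the shift along the world's x, y, z normalised to -1 to 1, where 1 is 0.03 m, then the turn about the world's z normalised to -1 to 1, where 1 is 0.08 rad, then the opening, from -1 (shut) to 1 (fully open), so that 0 is half open. A call has 1 to 20 rows; each row shifts and turns the commanded pose from where the row before left it; what a row does not reach is not made up. A row lasts 1/12 s, in which the tool goes at most 41.7 mm and 7.16 degrees, less where a joint would pass 70% of its speed; a pose out of reach is approached as far as the arm can. A call with a number of a shift or a turn outside -1 to 1 is refused whole. A call with a gripper value outside its range is refused whole. The fingers move at their own pace and stop on an object; the grip force is fixed at half the most. Time passes only in rows, so rows that do not move let the fingers close. It gives the time, the measured TCP pose, the force, the opening and the grip force at its end, in the units of the state.
- env.state(): the state, without advancing time (a new reading comes with each control period).
- read_camera(name): name is "side" or "top"; returns a dict with "image" (384x512x3 uint8, red, green, blue), "fx", "fy", "cx", "cy" (pixels), "rvec" (rotation vector, rad) and "tvec" (3), from world to camera coordinates, as OpenCV has them. Camera axes: x right, y down, z forward; pixel columns grow to the right and rows downward; lengths in mm; the calibration is good to about 2 mm. A picture is of the moment at which its call begins. There is no depth.
- env.job_done(): hands the job in; it is judged then, once.
Trained networks look in a picture, given as the dict that the camera call returned (one of the last four; its "shot" number tells which), for a name from the list of things; names that differ only in an ending like _2 or _b are one class to them, and where a whole thing is asked for, a point or a joint stands for the part that bears it (a point fixed in the world has none). Each returns a list of dicts, best first, with "confidence" (0 to 1); they miss things now and then, are a little off and sometimes report something else, mostly with a low value. They report only what shows in the picture. A call takes as long as a camera call.
- search_frame(thing, picture): "at" ([column, row] in pixels, amid what is visible of it).
- cut_out(thing, picture): "region" (384x512 bool, what is visible of it) and "at" ([column, row] in pixels, amid what is visible of it).
The state is a dict: "t": time; "joints": joint angles; "qvel": joint speeds; "tau": joint torques, N m; "eef_pos": TCP position; "tcp_rot": TCP orientation; "ft_force": force on the tool from outside, world axes, zero at the start; "moment": the same for the moment, N m; "opening": opening from 0.0 (shut) to 1.0 (fully open); "grip_force": force on a finger pad.
Only numpy, scipy, OpenCV 4.12 (cv2) and the standard library are available. Lean on these libraries where they do the work, as an engineer would, in place of code of your own. Each camera call takes 0.05 s, during which the arm holds its last target. There are 200 camera calls.

## Working session

There is one attempt and no reset: what is moved stays moved. The work goes in short steps, Python scripts to look and compute and a tool call to move; the robot and the scene stay as the last step left them, time stands still between calls to the robot, and variables do not carry over. Pictures are saved under pics/ and viewed, at most 10 in all, crops included, and the job is handed in when it is done.

Besides the shell and the picture viewer there is one more tool, called after "Call:" as name([rows], argument=value, ...), one row to a line, values as JSON. move_arm: Moves the arm, as the interface text tells. Its arguments: {"type":"object","properties":{"commands":{"type":"array","items":{"type":"array"}}},"required":["commands"]}

```bash
mkdir -p pics; cat > h.py <<'E'
import numpy as np, cv2
from cell import env, read_camera, search_frame, cut_out
def ray(c,px,z):
    R,_=cv2.Rodrigues(np.array(c["rvec"],float)); t=np.array(c["tvec"],float).ravel()
    o=-R.T@t; d=R.T@np.array([(px[0]-c["cx"])/c["fx"],(px[1]-c["cy"])/c["fy"],1.])
    return o+d*(z-o[2])/d[2]
def proj(c,P):
    R,_=cv2.Rodrigues(np.array(c["rvec"],float)); p=R@np.asarray(P,float)+np.array(c["tvec"],float).ravel()
    return np.array([c["fx"]*p[0]/p[2]+c["cx"],c["fy"]*p[1]/p[2]+c["cy"]])
def save(c,n): cv2.imwrite("pics/"+n,cv2.cvtColor(c["image"],cv2.COLOR_RGB2BGR))
E
python3 - <<'E'
from h import *
np.set_printoptions(precision=1,suppress=True)
print(env.state())
for n in("top","side"):
    c=read_camera(n); save(c,n+"0.png")
    R,_=cv2.Rodrigues(np.array(c["rvec"],float)); print(n,"cam",-R.T@np.array(c["tvec"],float).ravel(),c["fx"])
    for th,z in (("shoe_center",36),("roundshoe_center",40),("jig",12),("stop",40),("plunger_tip",34),("screwdriver",10),("flask",110)):
        for r in search_frame(th,c)[:2]: print(th,r["at"],round(r["confidence"],2),ray(c,r["at"],z))
E
```

```text
{'t': 0.0, 'joints': array([-1.4,  0.5,  1.6, -0. ,  1.1, -0.1]), 'qvel': array([ 0., -0.,  0., -0., -0., -0.]), 'tau': array([ -0. , -61.3, -25.8,   0.1,   0. ,  -0. ]), 'eef_pos': array([ 143. , -608.4,  404.2]), 'tcp_rot': array([-3.1, -0. ,  0.2]), 'ft_force': array([-1.3,  0. ,  0.4]), 'moment': array([0., 0., 0.]), 'grip_force': 0.0, 'opening': 0.9982723699799974}
top cam [ 451.2  -47.4 1302.2] 369.15494766908904
shoe_center [164.1, 209.8] 0.8 [483.4 310.2  36. ]
roundshoe_center [207.5, 193.3] 0.8 [540.7 160.1  40. ]
roundshoe_center [144.0, 253.5] 0.56 [334.  374.7  40. ]
jig [283.5, 190.9] 0.68 [ 551.8 -102.3   12. ]
plunger_tip [191.0, 135.9] 0.29 [742.4 222.1  34. ]
screwdriver [246.3, 226.1] 0.76 [428.4  27.3  10. ]
screwdriver [193.7, 140.2] 0.63 [732.4 217.2  10. ]
flask [381.1, 251.0] 0.9 [ 353.6 -407.5  110. ]
flask [287.5, 190.0] 0.67 [ 547.1 -111.   110. ]
side cam [309.9 684.8 939.7] 386.957747000068
shoe_center [243.0, 296.5] 0.63 [482.9 317.7  36. ]
roundshoe_center [238.8, 247.6] 0.82 [542.3 195.   40. ]
roundshoe_center [292.1, 344.4] 0.18 [337.1 387.9  40. ]
jig [269.6, 177.4] 0.63 [551.6 -92.6  12. ]
jig [172.5, 233.8] 0.27 [743. 201.  12.]
screwdriver [295.0, 219.9] 0.78 [429.7  37.2  10. ]
screwdriver [290.1, 346.2] 0.65 [341.3 383.4  10. ]
flask [357.6, 113.2] 0.64 [ 340.8 -378.   110. ]
```

```bash
python3 -c "
import cv2,numpy as np
a=[cv2.imread('pics/%s0.png'%n) for n in('top','side')]
cv2.imwrite('pics/top0b.png',cv2.resize(a[0],(800,600)));cv2.imwrite('pics/side0b.png',cv2.resize(a[1],(800,600)))"
```

```text
(no output)
```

View pics/top0b.png

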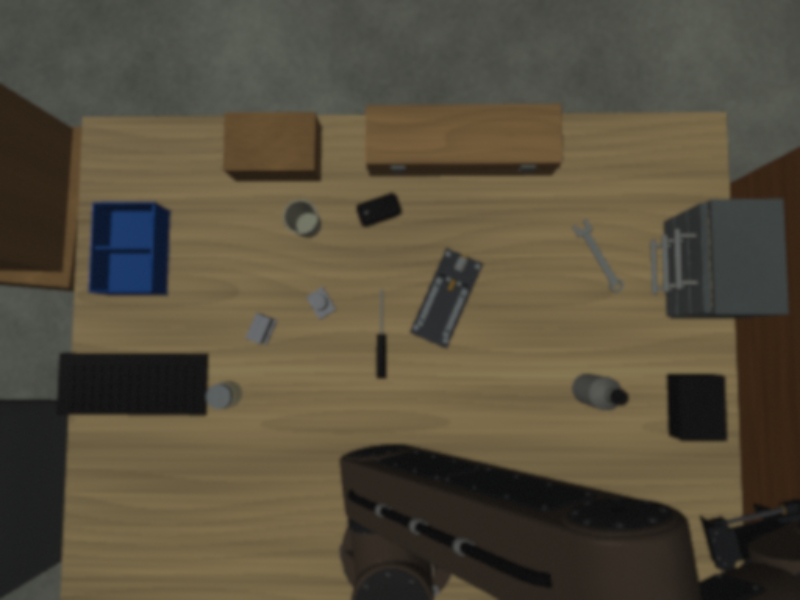

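View pics/side0b.png

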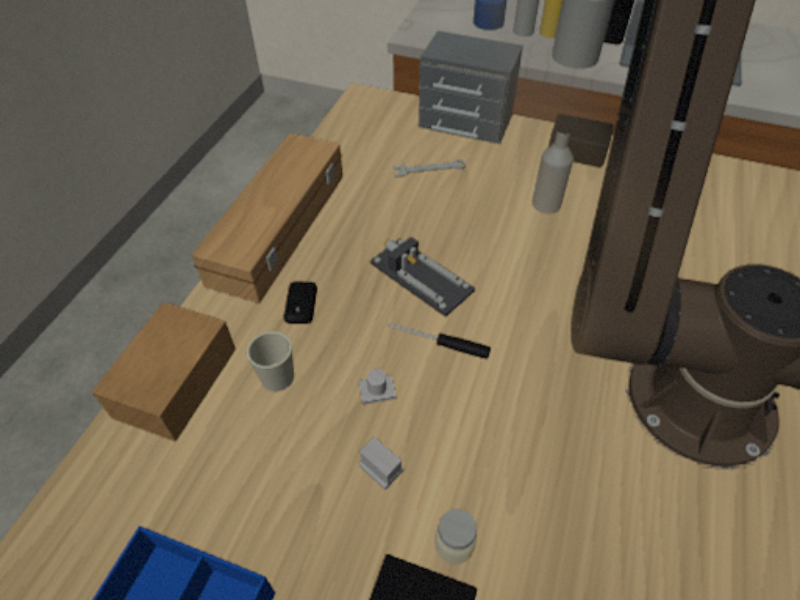

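The top view shows the ribbed shoe at about (262,329) in the 800-wide picture, with the round boss shoe at (321,303). The jig runs from (430,345) at its open end to (462,255) at the stop, with its plunger near (452,284). The screwdriver lies between the shoes and the jig. I'll fit the poses of the shoe and jig to their masks.

```bash
cat >> h.py <<'E'
from scipy.optimize import minimize
def box(x0,x1,y0,y1,z0,z1): return [(x,y,z) for x in(x0,x1) for y in(y0,y1) for z in(z0,z1)]
SHOE=[box(-30,30,-22,22,-24,-12),box(-30,30,-17,17,-12,24)]
JIG=[box(-105,105,-46,46,0,12),box(38,60,-35,35,12,54)]
def place(P,x,y,z,a):
    P=np.array(P,float); c,s=np.cos(a),np.sin(a)
    return np.c_[c*P[:,0]-s*P[:,1]+x,s*P[:,0]+c*P[:,1]+y,P[:,2]+z]
U=8
def hullmask(c,parts,pose,crop):
    m=np.zeros(((crop[3]-crop[1])*U,(crop[2]-crop[0])*U),np.uint8)
    for p in parts:
        q=np.array([proj(c,v) for v in place(p,*pose)])
        q=(q+.5-np.array(crop[:2]))*U
        cv2.fillConvexPoly(m,np.round(cv2.convexHull(q.astype(np.float32))*16).astype(np.int32),1,shift=4)
    return m
def fit(views,parts,z,p0):
    D=[]
    for c,reg in views:
        ys,xs=np.nonzero(reg); cr=(max(xs.min()-8,0),max(ys.min()-8,0),xs.max()+9,ys.max()+9)
        D.append((c,cr,cv2.resize(reg[cr[1]:cr[3],cr[0]:cr[2]].astype(np.uint8),None,fx=U,fy=U,interpolation=cv2.INTER_NEAREST)))
    def cost(p):
        s=0
        for c,cr,m in D:
            h=hullmask(c,parts,(p[0],p[1],z,p[2]/50),cr); s+=1-(h&m).sum()/max((h|m).sum(),1)
        return s/len(D)
    best=None
    for a in p0[2]:
        r=minimize(cost,[p0[0],p0[1],a*50],method="Nelder-Mead",options=dict(initial_simplex=np.array([[0,0,0],[8,0,0],[0,8,0],[0,0,8]])+[p0[0],p0[1],a*50]))
        if best is None or r.fun<best.fun: best=r
    return best.x[0],best.x[1],best.x[2]/50,best.fun
def blow(c,poses,ctr,w,f):
    im=cv2.cvtColor(c["image"],cv2.COLOR_RGB2BGR); x,y=int(ctr[0]-w/2),int(ctr[1]-w/2)
    x=max(x,0);y=max(y,0); im=cv2.resize(im[y:y+w,x:x+w],None,fx=f,fy=f,interpolation=cv2.INTER_CUBIC)
    for parts,pose in poses:
        for p in parts:
            q=np.array([(proj(c,v)+.5-[x,y])*f for v in place(p,*pose)]).astype(int)
            for i in range(8):
                for j in range(i):
                    if bin(i^j).count("1")==1: cv2.line(im,tuple(map(int,q[i])),tuple(map(int,q[j])),(0,255,0),1)
    return im
E
python3 - <<'E'
from h import *
C={n:read_camera(n) for n in("top","side")}
out={}
for nm,parts,z,p0 in (("shoe_center",SHOE,24,(483,310,np.arange(0,3.1,.4))),("jig",JIG,0,(552,-102,np.arange(-.8,0.1,.2)))):
    V=[]
    for c in C.values():
        r=cut_out(nm,c)[0]; print(nm,r["at"],r["region"].sum()); V.append((c,r["region"]))
    for v in ([V[0]],[V[1]],V): 
        f=fit(v,parts,z,p0); print(np.round(f,3))
    out[nm]=(parts,(f[0],f[1],z,f[2]))
rows=[]
for c in C.values():
    rows.append(np.hstack([blow(c,[v],proj(c,v[1][:3]),w,400//w) for v,w in ((out["shoe_center"],40),(out["jig"],80))]))
    print([r.shape for r in rows])
m=np.vstack(rows); cv2.imwrite("pics/fit.png",cv2.resize(m,None,fx=.75,fy=.75))
E
```

```text
Traceback (most recent call last):
IndexError: list index out of range
```

```bash
cat > m.py <<'E'
from h import *
def get(nm,cam,near,tries=3):
    for _ in range(tries):
        c=read_camera(cam)
        for r in cut_out(nm,c):
            if np.hypot(*(np.array(r["at"])-proj(c,near)))<12: return c,r["region"]
    return None
if __name__=="__main__":
    out={};T=dict(shoe_center=(SHOE,24,(483,310,np.arange(0,3.1,.4))),jig=(JIG,0,(552,-102,np.arange(.2,2.5,.3))))
    for nm,(parts,z,p0) in T.items():
        V=[get(nm,cam,(p0[0],p0[1],z)) for cam in("top","side")]
        print(nm,[None if v is None else v[1].sum() for v in V]); V=[v for v in V if v]
        for v in [[x] for x in V]+[V]:
            if v: f=fit(v,parts,z,p0); print(np.round(f,3))
        if V: out[nm]=(parts,(f[0],f[1],z,f[2]))
    rows=[]
    for n in("top","side"):
        c=read_camera(n)
        rows.append(np.hstack([blow(c,[v],proj(c,v[1][:3]),w,400//w) for v,w in zip(out.values(),(40,80))]))
    cv2.imwrite("pics/fit.png",cv2.resize(np.vstack(rows),None,fx=.75,fy=.75))
E
python3 m.py
```

```text
shoe_center [np.int64(267), np.int64(523)]
[4.82008e+02 3.04216e+02 2.73000e+00 6.80000e-02]
[ 4.85659e+02  3.11221e+02 -4.50000e-01  1.07000e-01]
[ 4.83896e+02  3.06967e+02 -3.99000e-01  1.72000e-01]
jig [np.int64(1556), np.int64(1533)]
[ 5.53925e+02 -1.08934e+02  2.73500e+00  3.60000e-02]
[ 5.57335e+02 -1.01938e+02 -4.25000e-01  7.10000e-02]
[ 5.54769e+02 -1.07050e+02 -4.14000e-01  9.40000e-02]
```

View pics/fit.png

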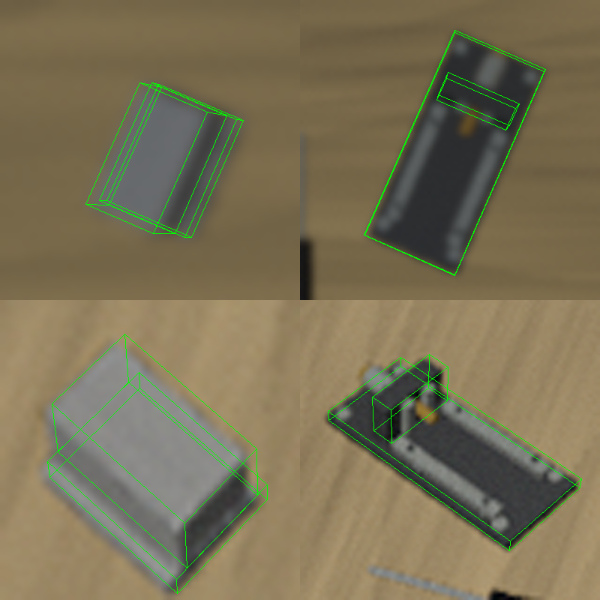

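The overlays agree well. The two cameras differ by a constant offset, but they agree on the shoe-to-jig displacement: (71.8, −413.2) mm, with both yaws about −0.41. Next I'll move out and across, high enough to clear the flask.

Call:
move_arm([
  [[1, 0, 0.5], 0, 1],
  [[1, 0, 0.5], 0, 1],
  [[1, 0, 0.5], 0, 1],
  [[1, 0, 0.5], 0, 1],
  [[1, 0, 0], 0, 1],
  [[1, 0, 0], 0, 1],
  [[1, 0, 0], 0, 1],
  [[1, 0, 0], 0, 1],
  [[1, 0, 0], 0, 1],
  [[1, 0, 0], 0, 1],
  [[1, 0, 0], 0, 1],
  [[0.5, 1, 0], 0, 1],
  [[0, 1, 0], 0, 1],
  [[0, 1, 0], 0, 1],
  [[0, 1, 0], 0, 1],
  [[0, 1, 0], 0, 1],
  [[0, 1, 0], 0, 1],
  [[0, 1, 0], 0, 1],
  [[0, 1, 0], 0, 1],
  [[0, 1, 0], 0, 1],
])

```text
t: 3.12
eef_pos: [487.7, -337.0, 464.8]
tcp_rot: [3.141, -0.0, 0.231]
ft_force: [0.9, 0.6, 0.4]
opening: 1.001
grip_force: 0.0
```

```bash
python3 -c "
from cell import env
s=env.state();print(s['joints'],s['eef_pos'],s['tcp_rot'])"
```

```text
[-7.15959927e-01  3.90812795e-01  1.56052179e+00 -8.23672844e-06
  1.19002992e+00  6.24116796e-01] [ 487.74103978 -336.96197821  464.8185613 ] [ 3.14140304e+00 -1.27122507e-04  2.30722676e-01]
```

Call:
move_arm([
  [[0, 1, 0], -1, 1],
  [[0, 1, 0], -1, 1],
  [[0, 1, 0], -1, 1],
  [[0, 1, 0], -1, 1],
  [[0, 1, 0], -1, 1],
  [[0, 1, 0], -1, 1],
  [[0, 1, 0], -1, 1],
  [[0, 1, 0], -1, 1],
  [[0, 1, 0], 0, 1],
  [[0, 1, 0], 0, 1],
  [[0, 1, 0], 0, 1],
  [[0, 1, 0], 0, 1],
  [[0, 1, 0], 0, 1],
  [[0, 1, 0], 0, 1],
  [[0, 1, 0], 0, 1],
  [[0, 1, 0], 0, 1],
  [[0, 1, -0.8], 0, 1],
  [[0, 1, -0.8], 0, 1],
  [[0, 1, -0.8], 0, 1],
  [[0, 1, -0.8], 0, 1],
])

```text
t: 4.78
eef_pos: [487.6, 263.1, 367.9]
tcp_rot: [-3.141, -0.001, -0.409]
ft_force: [1.3, -0.1, 0.5]
opening: 1.003
grip_force: 0.0
```

Call:
move_arm([
  [[0, 1, -1], 0, 1],
  [[0, 0, -1], 0, 1],
  [[0, 0, -1], 0, 1],
  [[0, 0, 0], 0, 1],
  [[0, 0, 0], 0, 1],
])

```text
t: 5.2
eef_pos: [488.1, 291.1, 278.8]
tcp_rot: [3.14, 0.002, -0.409]
ft_force: [-0.2, 1.0, -0.1]
opening: 0.999
grip_force: 0.0
```

Call:
move_arm([
  [[-0.13, 0.55, 0], 0, 1],
  [[0, 0, -0.5], 0, 1],
  [[0, 0, 0], 0, 1],
])

```text
t: 5.45
eef_pos: [484.2, 307.7, 265.1]
tcp_rot: [-3.141, -0.001, -0.409]
ft_force: [-0.1, -0.4, 0.1]
opening: 1.0
grip_force: 0.0
```

```bash
python3 - <<'E'
from h import *
c=read_camera("side"); e=env.state()["eef_pos"]; print(e)
cv2.imwrite("pics/pre.png",blow(c,[],proj(c,(484,308,60)),80,7))
E
```

```text
[484.31154131 307.42927829 265.67724674]
```

View pics/pre.png

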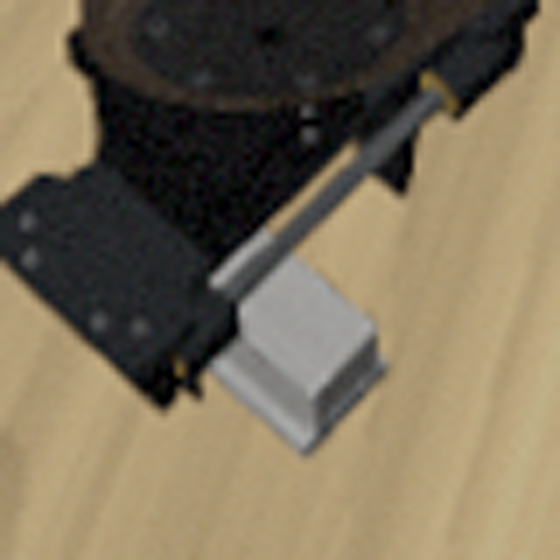

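The open fingers at (190,390) and (395,190) straddle the rib top at (310,310), and they close across it. I'll descend and grip.

Call:
move_arm([
  [[0, 0, -0.7], 0, 1],
  [[0, 0, -0.6], 0, 1],
  [[0, 0, -0.4], 0, 1],
  [[0, 0, -0.27], 0, 1],
  [[0, 0, 0], 0, 1],
  [[0, 0, 0], 0, -1],
  [[0, 0, 0], 0, -1],
  [[0, 0, 0], 0, -1],
  [[0, 0, 0], 0, -1],
  [[0, 0, 0], 0, -1],
  [[0, 0, 0], 0, -1],
  [[0, 0, 0], 0, -1],
  [[0, 0, 0], 0, -1],
  [[0, 0, 0], 0, -1],
  [[0, 0, 0], 0, -1],
])

```text
t: 6.75
eef_pos: [484.1, 307.6, 205.2]
tcp_rot: [3.141, 0.0, -0.409]
ft_force: [-1.4, -1.4, -1.4]
opening: 0.356
grip_force: 24.1
```

Call:
move_arm([
  [[0, 0, 0.5], 0, -1],
  [[0, 0, 1], 0, -1],
  [[0, 0, 1], 0, -1],
  [[0, 0, 1], 0, -1],
  [[0, -0.5, 0], 0, -1],
  [[0.1, -1, 0], 0, -1],
  [[0.1, -1, 0], 0, -1],
  [[0.1, -1, 0], 0, -1],
  [[0.1, -1, 0], 0, -1],
  [[0.1, -1, 0], 0, -1],
  [[0.1, -1, 0], 0, -1],
  [[0.1, -1, 0], 0, -1],
  [[0.1, -1, 0], 0, -1],
  [[0, -1, 0], 0, -1],
  [[0, -1, 0], 0, -1],
  [[0, -1, 0], 0, -1],
  [[0, -1, 0], 0, -1],
  [[0, -0.5, 0], 0, -1],
  [[0, 0, 0], 0, -1],
  [[0, 0, 0], 0, -1],
])

```text
t: 8.42
eef_pos: [507.6, -83.2, 309.4]
tcp_rot: [3.141, 0.001, -0.411]
ft_force: [1.2, 0.8, -2.8]
opening: 0.357
grip_force: 29.9
```

Call:
move_arm([
  [[0.06, -0.05, -0.5], 0, -1],
  [[0, 0, -1], 0, -1],
  [[0, 0, -0.5], 0, -1],
  [[0, 0, 0], 0, -1],
  [[0, 0, 0], 0, -1],
  [[0, 0, 0], 0, -1],
])

```text
t: 8.92
eef_pos: [510.1, -83.4, 250.9]
tcp_rot: [-3.142, -0.001, -0.408]
ft_force: [0.8, -0.6, -1.6]
opening: 0.353
grip_force: 29.9
```

```bash
python3 - <<'E'
from h import *
c=read_camera("side"); s=env.state(); e=s["eef_pos"]; print(e)
J=(JIG,(557.3,-101.9,0,-.42)); S=(SHOE,(e[0],e[1],e[2]-205+24,-.41))
ctr=proj(c,(540,-95,40))
cv2.imwrite("pics/hold.png",np.hstack([blow(c,[S],ctr,66,6),blow(c,[J],ctr,66,6)]))
c2=read_camera("top");save(c2,"t2.png");save(c,"s2.png")
for cc in(c,c2):
  for r in cut_out("shoe_center",cc)[:2]: print(r["at"],r["confidence"],r["region"].sum())
E
```

```text
[510.10603204 -83.54423638 251.1640731 ]
[286.6, 174.5] 0.53 238
```

View pics/hold.png

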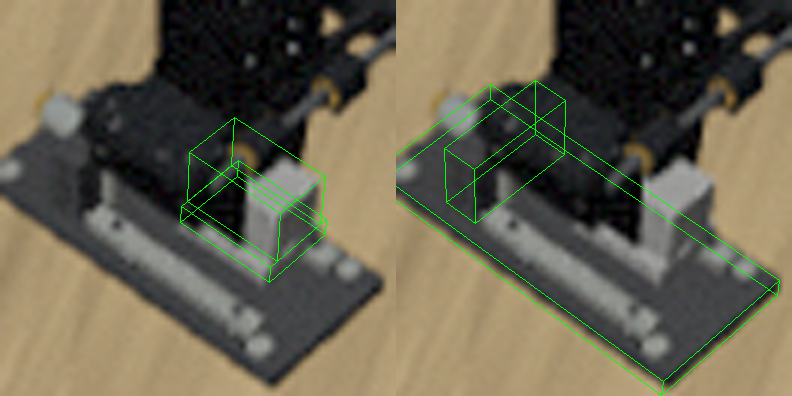

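The shoe hangs above the open part of the channel, and the side camera agrees closely with the gripper pose. I need a closer look to settle the lateral error.

```bash
python3 - <<'E'
from h import *
c=read_camera("side"); e=env.state()["eef_pos"]
x0,y0,f=269,152,16
im=cv2.cvtColor(c["image"],cv2.COLOR_RGB2BGR)[y0:y0+37,x0:x0+50]
im=cv2.convertScaleAbs(cv2.resize(im,None,fx=f,fy=f,interpolation=cv2.INTER_CUBIC),alpha=1.3)
q=place([(-30,y,z) for y,z in((22,-24),(-22,-24),(22,-12),(-22,-12),(17,24),(-17,24),(17,-12),(-17,-12))],e[0],e[1],e[2]-181,-.409)
for p in q:
    a=(proj(c,p)+.5-[x0,y0])*f; print(np.round(a)); cv2.circle(im,tuple(map(int,a)),4,(0,255,0),1)
J=place([(x,y,22) for x in(-84,-20,31) for y in(25,-25)]+[(-105,46,12),(-105,-46,12)],557.3,-101.9,0,-.42)
print('jig')
for p in J:
    a=(proj(c,p)+.5-[x0,y0])*f; print(np.round(a)); cv2.circle(im,tuple(map(int,a)),4,(0,0,255),1)
cv2.imwrite("pics/zoom.png",im)
E
```

```text
[256. 530.]
[405. 402.]
[259. 488.]
[409. 360.]
[286. 346.]
[405. 246.]
[276. 474.]
[392. 375.]
jig
[241. 637.]
[410. 493.]
[ -5. 462.]
[165. 325.]
[-193.  329.]
[-22. 197.]
[248. 792.]
[558. 524.]
```

View pics/zoom.png

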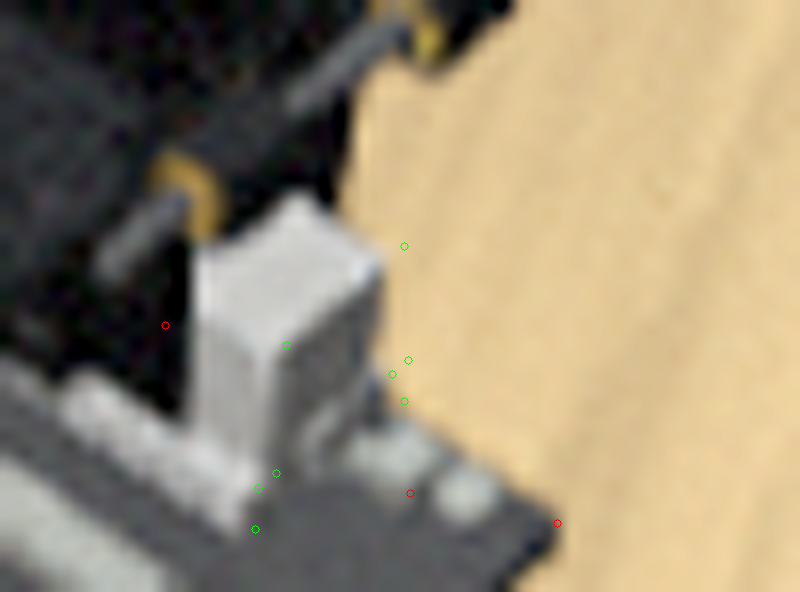

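```bash
python3 - <<'E'
from h import *
from scipy.optimize import least_squares
c=read_camera("side"); e=env.state()["eef_pos"]
x0,y0,f=269,152,16
P=[(-30,17,24),(-30,-17,24),(-30,22,-24)]; I=np.array([(265,347),(381,262),(236,530)],float)
def r(v): return (np.array([(proj(c,p)+.5-[x0,y0])*f for p in place(P,v[0],v[1],e[2]-181,-.409)])-I).ravel()/f*3
s=least_squares(r,e[:2]); print(s.x,s.x-e[:2],s.fun)
n=np.array([np.sin(.415),np.cos(.415)]);u=np.array([n[1],-n[0]])
d=np.array([557.3,-101.9])-s.x; print("jig-shoe along,lateral",u@d,n@d, "shoe-tcp along, lat",u@(s.x-e[:2]),n@(s.x-e[:2]))
E
```

```text
[513.35722805 -81.28772536] [3.43381685 2.6319607 ] [-0.12102452  0.83292415  0.44327608 -1.91565375 -0.32562525  1.02477826]
jig-shoe along,lateral 48.52340935743116 -1.1453457650974859 shoe-tcp along, lat 2.0811617858938356 3.7930305699298774
```

Call:
move_arm([
  [[-0.02, -0.04, -0.5], -0.09, -1],
  [[0, 0, -0.3], 0, -1],
  [[0, 0, -0.1], 0, -1],
  [[0, 0, -0.1], 0, -1],
  [[0, 0, 0], 0, -1],
  [[0, 0, 0], 0, -1],
])

```text
t: 9.72
eef_pos: [509.4, -85.2, 220.3]
tcp_rot: [3.141, 0.0, -0.416]
ft_force: [0.1, -0.2, -2.3]
opening: 0.355
grip_force: 29.9
```

Call:
move_arm([
  [[0, 0, 0], 0, -1],
  [[0, 0, -0.06], 0, -1],
  [[0, 0, 0], 0, -1],
])

```text
t: 9.97
eef_pos: [509.3, -85.2, 218.4]
tcp_rot: [3.142, -0.0, -0.416]
ft_force: [0.0, 0.7, -2.5]
opening: 0.361
grip_force: 29.9
```

The shoe passed below the rail tops without any contact force, so it is in the channel. I'll settle it onto the bed.

Call:
move_arm([
  [[0, 0, -0.03], 0, -1],
  [[0, 0, -0.02], 0, -1],
  [[0, 0, 0], 0, -1],
  [[0, 0, 0], 0, -1],
])

```text
t: 10.3
eef_pos: [509.3, -85.1, 217.2]
tcp_rot: [3.142, -0.0, -0.416]
ft_force: [-2.2, 0.2, 3.7]
opening: 0.361
grip_force: 29.9
```

Bed contact is showing, with Fz up to about 4 N. I'll slide towards the stop.

Call:
move_arm([
  [[0.18, -0.08, 0], 0, -1],
  [[0.18, -0.08, 0], 0, -1],
  [[0.18, -0.08, 0], 0, -1],
  [[0.18, -0.08, 0], 0, -1],
  [[0, 0, 0], 0, -1],
  [[0, 0, 0], 0, -1],
])

```text
t: 10.8
eef_pos: [531.3, -95.0, 217.2]
tcp_rot: [-3.142, -0.002, -0.416]
ft_force: [2.5, -1.9, 3.2]
opening: 0.357
grip_force: 29.9
```

Call:
move_arm([
  [[0.18, -0.08, 0], 0, -1],
  [[0.12, -0.053, 0], 0, -1],
  [[0.09, -0.04, 0], 0, -1],
  [[0, 0, 0], 0, -1],
  [[0, 0, 0], 0, -1],
])

```text
t: 11.22
eef_pos: [542.2, -99.7, 217.1]
tcp_rot: [3.141, 0.001, -0.416]
ft_force: [-3.0, 1.2, 7.9]
opening: 0.358
grip_force: 29.9
```

Call:
move_arm([
  [[0.09, -0.04, 0], 0, -1],
  [[0.09, -0.04, 0], 0, -1],
  [[0, 0, 0], 0, -1],
  [[0, 0, 0], 0, -1],
])

```text
t: 11.55
eef_pos: [546.4, -101.4, 217.2]
tcp_rot: [3.141, 0.006, -0.416]
ft_force: [-12.6, 6.2, 16.0]
opening: 0.353
grip_force: 30.0
```

Call:
move_arm([
  [[0.09, -0.04, 0], 0, -1],
  [[0, 0, 0], 0, -1],
  [[0, 0, 0], 0, -1],
])

```text
t: 11.8
eef_pos: [548.8, -102.5, 217.2]
tcp_rot: [3.141, 0.007, -0.416]
ft_force: [-14.7, 8.3, 18.1]
opening: 0.358
grip_force: 30.0
```

Call:
move_arm([
  [[0.06, -0.027, 0], 0, -1],
  [[0, 0, 0], 0, -1],
  [[0, 0, 0], 0, -1],
])

```text
t: 12.05
eef_pos: [550.4, -103.1, 217.2]
tcp_rot: [3.141, 0.008, -0.416]
ft_force: [-16.8, 9.4, 20.8]
opening: 0.36
grip_force: 30.0
```

Call:
move_arm([
  [[0.06, -0.027, 0.01], 0, -1],
  [[0, 0, 0], 0, -1],
  [[0, 0, 0], 0, -1],
])

```text
t: 12.3
eef_pos: [552.4, -104.0, 217.3]
tcp_rot: [3.141, 0.007, -0.416]
ft_force: [-14.9, 8.7, 15.1]
opening: 0.357
grip_force: 30.0
```

Call:
move_arm([
  [[0.06, -0.027, 0.01], 0, -1],
  [[0, 0, 0], 0, -1],
  [[0, 0, 0], 0, -1],
])

```text
t: 12.55
eef_pos: [554.2, -104.8, 217.3]
tcp_rot: [3.141, 0.008, -0.416]
ft_force: [-12.9, 7.6, 12.8]
opening: 0.357
grip_force: 30.0
```

Call:
move_arm([
  [[0.04, -0.018, 0], 0, -1],
  [[0, 0, 0], 0, -1],
  [[0, 0, 0], 0, -1],
])

```text
t: 12.8
eef_pos: [555.1, -105.2, 217.3]
tcp_rot: [3.141, 0.009, -0.416]
ft_force: [-15.0, 10.0, 14.4]
opening: 0.36
grip_force: 30.0
```

Call:
move_arm([
  [[0.04, -0.018, 0], 0, -1],
  [[0, 0, 0], 0, -1],
  [[0, 0, 0], 0, -1],
])

```text
t: 13.05
eef_pos: [556.2, -105.7, 217.3]
tcp_rot: [3.141, 0.009, -0.416]
ft_force: [-15.6, 10.2, 14.9]
opening: 0.354
grip_force: 30.0
```

```bash
python3 - <<'E'
from h import *
c=read_camera("side"); e=env.state()["eef_pos"]; print(e,env.state()["moment"])
x0,y0,f=250,145,16
im=cv2.cvtColor(c["image"],cv2.COLOR_RGB2BGR)[y0:y0+37,x0:x0+50]
im=cv2.convertScaleAbs(cv2.resize(im,None,fx=f,fy=f,interpolation=cv2.INTER_CUBIC),alpha=1.3)
for p in place([(-30,17,60),(-30,-17,60),(-30,22,12),(-30,-22,12)],557.3,-101.9,0,-.42):
    a=(proj(c,p)+.5-[x0,y0])*f; print(np.round(a)); cv2.circle(im,tuple(map(int,a)),4,(0,255,0),1)
cv2.imwrite("pics/zoom2.png",im)
E
```

```text
[ 556.18632075 -105.67974378  217.31810646] [1.85442709 2.68723512 0.10002001]
[369. 449.]
[488. 354.]
[346. 626.]
[494. 504.]
```

View pics/zoom2.png

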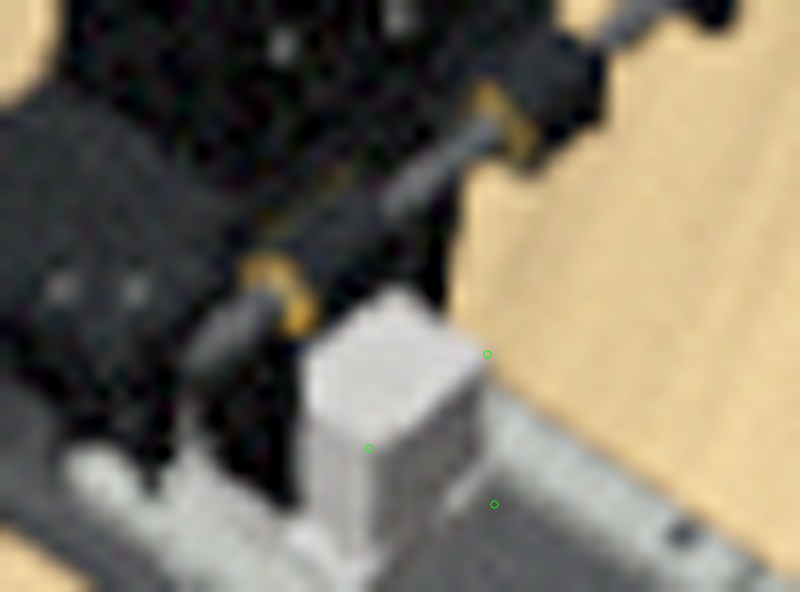

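The rib's end corners at (367,445) and (484,352) are within about 1–2 mm of the predicted home position. I'll keep pushing until the force rises.

Call:
move_arm([
  [[0.04, -0.018, 0], 0, -1],
  [[0, 0, 0], 0, -1],
  [[0, 0, 0], 0, -1],
])

```text
t: 13.35
eef_pos: [557.3, -106.2, 217.3]
tcp_rot: [3.141, 0.01, -0.416]
ft_force: [-17.4, 9.8, 16.1]
opening: 0.358
grip_force: 30.0
```

Call:
move_arm([
  [[0.04, -0.018, 0], 0, -1],
  [[0, 0, 0], 0, -1],
  [[0, 0, 0], 0, -1],
])

```text
t: 13.6
eef_pos: [558.4, -106.7, 217.3]
tcp_rot: [3.141, 0.01, -0.416]
ft_force: [-17.5, 10.5, 16.7]
opening: 0.356
grip_force: 30.0
```

```bash
cat > tm.py <<'E'
from h import *
import sys
c=read_camera("side"); x0,y0,f=250,145,16
im=cv2.cvtColor(c["image"],cv2.COLOR_RGB2BGR)[y0:y0+37,x0:x0+50]
im=cv2.convertScaleAbs(cv2.resize(im,None,fx=f,fy=f,interpolation=cv2.INTER_CUBIC),alpha=1.3)
cv2.imwrite("pics/"+sys.argv[1],im)
ref=cv2.imread("pics/zoom2.png")
for n,(a,b,x,y) in dict(shoe=(330,475,370,485),finger=(230,330,240,345),rail=(560,740,430,560)).items():
    t=ref[x:y,a:b]; m=cv2.matchTemplate(im,t,cv2.TM_CCOEFF_NORMED); _,v,_,l=cv2.minMaxLoc(m); print(n,v,np.array(l)-[a,x])
e=env.state()["eef_pos"]; k=np.array([509.,-102,60])
print("px per mm along",(proj(c,k+[.915*10,-.403*10,0])-proj(c,k))*f/10)
E
python3 tm.py z3.png
```

```text
shoe 0.9838984608650208 [-6 -8]
finger 0.9428719282150269 [-8 -9]
rail 0.9972761273384094 [0 0]
px per mm along [-3.90402269 -2.61387138]
```

The shoe is still moving with the fingers and isn't slipping, so it hasn't reached the stop. I'll keep pushing.

Call:
move_arm([
  [[0.04, -0.018, 0], 0, -1],
  [[0, 0, 0], 0, -1],
  [[0, 0, 0], 0, -1],
])

```text
t: 13.9
eef_pos: [559.2, -106.9, 217.3]
tcp_rot: [3.141, 0.012, -0.416]
ft_force: [-22.1, 11.9, 20.1]
opening: 0.359
grip_force: 30.0
```

Call:
move_arm([
  [[0.04, -0.018, 0], 0, -1],
  [[0, 0, 0], 0, -1],
  [[0, 0, 0], 0, -1],
])

```text
t: 14.15
eef_pos: [560.0, -107.3, 217.2]
tcp_rot: [3.141, 0.013, -0.416]
ft_force: [-23.6, 13.5, 20.1]
opening: 0.355
grip_force: 30.0
```

```bash
python3 tm.py z4.png
```

```text
shoe 0.9825682640075684 [-10  -8]
finger 0.9300310015678406 [-16 -13]
rail 0.9965114593505859 [0 0]
px per mm along [-3.90402269 -2.61387138]
```

Call:
move_arm([
  [[0.03, -0.013, 0.01], 0, -1],
  [[0, 0, 0], 0, -1],
  [[0, 0, 0], 0, -1],
])

```text
t: 14.45
eef_pos: [560.6, -107.5, 217.2]
tcp_rot: [3.141, 0.015, -0.416]
ft_force: [-24.8, 13.9, 18.1]
opening: 0.356
grip_force: 30.0
```

Call:
move_arm([
  [[0.03, -0.013, 0], 0, -1],
  [[0, 0, 0], 0, -1],
  [[0, 0, 0], 0, -1],
  [[0, 0, 0], 0, -1],
  [[0, 0, 0], 0, -1],
])

```text
t: 14.87
eef_pos: [561.4, -107.9, 217.0]
tcp_rot: [3.141, 0.015, -0.415]
ft_force: [-25.6, 14.8, 16.1]
opening: 0.357
grip_force: 30.0
```

```bash
python3 tm.py z5.png
```

```text
shoe 0.9811946153640747 [-9 -9]
finger 0.9067448973655701 [-19 -15]
rail 0.9969745874404907 [0 0]
px per mm along [-3.90402269 -2.61387138]
```

View pics/z5.png

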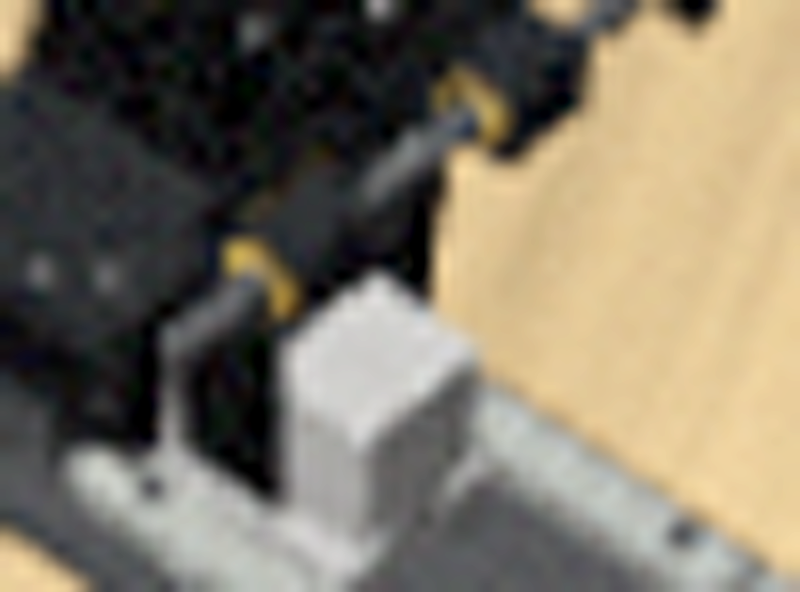

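The shoe stays put at the home position, flat between the rails, while the push rises to about 29 N. That is well above the spring and friction, so it is bearing on the pads. I'm handing in.

```bash
python3 -c "
from cell import env
print(env.job_done())"
```

```text
the job is handed in; nothing more can be done
None
```

I handed the job in with the ribbed shoe flat between the rails and held against the stop pads at about 29 N total push at the wrist; the judge returned no verdict, and pad contact is inferred from the force and camera images.

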